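Seat the cover plate and lock the keeper section in the next hole

TASK

Close up the little jig on the table: press its loose cover plate down until it sits level and flush with the frame round it, then pull up the spring plunger on the sliding tube section, slide the section one hole along towards the plate (not past it), so that its tongue reaches over the plate, and let the pin down fully home in that hole. Finish while still holding the plunger knob and keeping the pin fully home: do not let go at the end. Leave the things standing round the jig where they are.

Things in the scene. Friction and masses are not known exactly. Their poses are not given: they have to be found in the camera images.
- jig: fixed jig: dark steel foot plate 104 x 326 x 6 mm carrying a steel rail and an aluminium frame (well). Origin on the table, on the centre line; z up, y along the rail from the sliding section towards the well, x across. Three pin holes in the rail at y = -95, -35, +25 mm, x = 0. Cannot be moved.
- well_rim (a point): centre of the frame's opening, level with its rim: 113 mm along the jig's +y from its origin, 32 mm above the table. The opening is 64 mm (jig x) by 74 mm (jig y). Two stiff friction pads in it carry the plate, 25 mm either side of the centre along y; each yields at about 3 N, stops dead after 5 mm and stays where pushed.
- plate_centre (a point): centre of the loose grey cover plate, 61 (jig x) x 71 (jig y) x 8 mm, 0.12 kg. Starts level on the pads, its top 37 mm above the table, 5 mm proud of the rim; pressed at its middle with 5 to 7 N it goes down until flush (top 32 mm, centre 28 mm above the table) and stays. Pressed off its middle, one end sinks first. Standing proud, it blocks the tongue.
- knob (a point): centre of the plunger's black round upright knob, 24 mm diameter, 28 mm high, on top of the sliding section; 73 mm above the table with the pin home. Below it a barrel 18 mm in diameter (24 mm flange), then the section's flat top, 42 x 60 mm, 38 mm above the table. Rises with the plunger and travels with the section.
- tongue_tip (a point): tip of the section's flat forked tongue: two bars 8 mm wide joined at the tip, 32 mm wide in all, 4 mm thick, underside 34 mm above the table; the rail's holes show between the bars. The tip is 145 mm ahead of the knob's axis along the jig's y and travels with the section.
- plunger (a joint): lift of the spring plunger (m): 0 = pin home, 0.020 = stop. The spring pulls down with 3 N at 0, 7 N at 0.020. The 8 mm round-ended pin goes 14 mm deep, so it is free of the rail from 0.014 on; let go between holes it rests on the rail at 0.014. In a hole it has 1.5 mm play either way along the rail.
- section (a joint): travel (m) of the aluminium tube section along the jig's +y, towards the well: 0 = first hole, where it starts, locked; 0.060 = next hole, the goal; 0.120 = last hole. Slides with about 1.5 N friction and cannot leave the rail.
Not all that is in view belongs to the job. Of the things that look like the part that bears plate_centre, the smallest one is meant.

How it is judged (in metres and radians):
On the way, in this order (a step that is already met when the one before it is completed fails the run):
1. the cover plate is pressed down level and flush in its frame, while the section is still in its first hole (z of plate_centre in the frame of jig below 0.0295 m and angle between plate_centre's own z axis and vertical below 0.03 rad and value of joint each of section, plunger below 0.005 m), for 0.2 s.
2. the plunger is pulled clear of the first hole (value of joint plunger above 0.0125 m and value of joint section below 0.03 m), for 0.05 s.
3. the pin is fully home in the next hole (value of joint plunger below 0.002 m and value of joint section between 0.056 and 0.064 m), for 0.2 s.
At the end, for the whole second after the job is handed in: The section stands at the next hole (joint 0.060 within 4 mm) with the pin home (plunger within 2 mm of 0), the cover plate lies in its well level within 0.03 rad and flush (at most 1.5 mm proud), and the fingers still hold the plunger knob with more than 2 N (all of step 3 and z of plate_centre in the frame of jig between 0.0255 and 0.0295 m and horizontal distance between plate_centre and jig between 0.108 and 0.118 m and angle between plate_centre's own z axis and vertical below 0.03 rad and contact force between the fingers and plunger above 2 N); the arm keeps its last pose, push and grip.
It fails at once if the section is slid past the next hole (value of joint section above 0.08 m).
It fails at once if a bystander is pushed away by more than 3 cm (distance of any of red_lid, white_cap, resin_jar, attar_pot, gold_cap_2 from where it was at the start of the episode above 0.03 m).
It also fails if it takes over 45 s, if anything falls off the work surface, if the arm or the gripper's body presses on something with over 40 N, if the wrist force passes 120 N, or if a joint passes its speed limit or range.

ROBOT

A 6-joint arm with a two-finger parallel gripper is mounted at the origin on a cart in front of the work surface, level with it; the furniture and walls round the work are solid. World frame = base frame: x ahead of the robot, y to its left, z up, the work surface at z = 0. Lengths are in m, angles in degrees, forces in N, time in s.
With the tool pointing down it reaches from about 0.4 to 0.825 m from the base axis. Payload 7 kg.
Tool frame: the origin (TCP) lies at the very end of the fingers, on their centre line; the grasp point (between the pads) lies 19 mm behind it; x points along the fingers, y is the direction in which the jaws open and shut, and the axes are right-handed (so a half turn about x gives the same grasp; the last joint's range is limited). The gripper opens to 88 mm and grips with 3 to 60 N. Pads are 19 mm wide; open, the fingers measure 130 mm over their backs; the gripper's body (78 mm by 193 mm) begins 47 mm behind the grasp point.
Start: joints at [-58.722, 20.546, 0.682, 0, -70.136, -16.507], TCP at [0.172, -0.653, 0.227] pointing down, gripper open.
Joint ranges: [-176.03, 176.03], [-82.01, 121.73], [-58.28, 71.71], [-173.87, 95.51], [-174.79, -0.11], [-173.66, 173.66]. Speed limits (degrees/s): [136.94, 136.94, 172.46, 180, 180, 180].

INTERFACE

Orientations are given as [roll, pitch, yaw] about the fixed x, y, z axes, in that order (R = Rz(yaw) Ry(pitch) Rx(roll)).
In Python, from plant import * gives the robot as it stands. The module is installed in compiled form; this text tells all that it offers.
- The arm moves only by the shell command python3 -m creep 'ROWS' [FORCE]. ROWS is a JSON object of lists of equal length, an entry for each row: "jaw": the closure, from -1 (fully open) to 1 (shut); "translation": the shift along the tool's x, y, z in m, a list of three; "roll": the turn about the tool's x in rad. A call has exactly 10 rows; each row shifts and turns the commanded pose from where the row before left it, along the tool's axes as they then stand; what a row does not reach is not made up. A row lasts 1/10 s, in which the tool goes at most 50 mm and 8.59 degrees, less where a joint would pass 70% of its speed; a pose out of reach is approached as far as the arm can. A call with a gripper value outside its range is refused whole. The fingers move at their own pace and stop on an object; FORCE is the grip in N (left out, the last holds). Time passes only in rows, so rows that do not move let the fingers close, or fill a call up. It gives the time, the measured TCP pose, the force and the opening at its end, in the units of the state.
- get_state(): the state, without advancing time (a new reading comes with each control period).
- capture(name): name is "scene" or "top"; returns a dict with "image" (420x560x3 uint8, red, green, blue), "fovy" (degrees; the focal length in pixels is half the picture's height over the tangent of half this angle, whatever the lens; pixels are square), "cx", "cy" (the principal point, pixels), "D" ([k1, k2, p1, p2, k3] as OpenCV has them; the pictures are not rectified), "pose" (4x4, takes a point from camera to world coordinates). Camera axes: x right, y up, looking along -z (the intrinsics and any distortion apply to the point x, -y, -z); pixel columns grow to the right and rows downward; lengths in m; the calibration is good to about 2 mm. A picture is of the moment at which its call begins. There is no depth.
- close_job(): hands the job in, once; it reports no verdict.
The state is a dict: "time_s": time; "joints": joint angles; "qd": joint speeds; "joint_torque": joint torques, N m; "tcp_pos": TCP position; "eef_rot": TCP orientation; "contact_force": force on the tool from outside, world axes, zero at the start; "moment": the same for the moment, N m; "gripper_width": finger opening in m.
Only numpy, scipy, OpenCV 4.12 (cv2) and the standard library are available. Lean on these libraries where they do the work, as an engineer would, in place of code of your own. Each camera call takes 0.05 s, during which the arm holds its last target.

## Working session

There is one attempt and no reset: what is moved stays moved. The work goes in short steps, Python scripts to look and compute and a shell command to move; the robot and the scene stay as the last step left them, time stands still between calls to the robot, and variables do not carry over. Pictures are saved under pics/ and viewed, and the job is handed in when it is done.

```bash
mkdir -p pics; python3 - <<'E'
from plant import *
import cv2,json,numpy as np
s=get_state();print({k:np.round(v,4).tolist() for k,v in s.items()})
for n in("scene","top"):
    c=capture(n);cv2.imwrite(f"pics/{n}0.png",cv2.cvtColor(c["image"],cv2.COLOR_RGB2BGR))
    print(n,c["fovy"],c["cx"],c["cy"],c["D"],np.round(c["pose"],4).tolist())
E
```

```text
{'time_s': 0.0, 'joints': [-58.7221, 20.5922, 0.6325, -0.0215, -70.1343, -16.5062], 'qd': [0.0002, 0.0656, -0.0045, -0.0473, -0.0363, -0.0576], 'joint_torque': [-0.001, -58.2719, 29.3063, 6.9975, 0.0072, -0.0002], 'tcp_pos': [0.1719, -0.6522, 0.2256], 'eef_rot': [94.3767, 89.9039, 109.1411], 'contact_force': [0.6829, 0.3043, 0.4277], 'moment': [-0.0597, 0.0021, -0.005], 'gripper_width': 0.0878}
scene 53.94217854615948 281.0058296654073 206.00532534427384 [-0.08588582  0.          0.          0.          0.        ] [[-0.8388, 0.2087, -0.5028, 0.0637], [-0.5444, -0.3188, 0.7759, 0.704], [0.0016, 0.9246, 0.381, 0.4187], [0.0, 0.0, 0.0, 1.0]]
top 56.17701609267171 279.0537654641721 211.3682863559065 [-0.06687692  0.          0.          0.          0.        ] [[-0.0287, 0.9979, -0.0575, 0.4193], [-0.9996, -0.0289, -0.0025, 0.0475], [-0.0042, 0.0574, 0.9983, 0.9346], [0.0, 0.0, 0.0, 1.0]]
```

View pics/scene0.png

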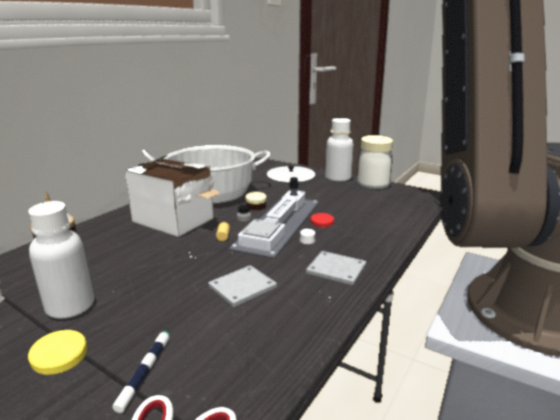

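View pics/top0.png

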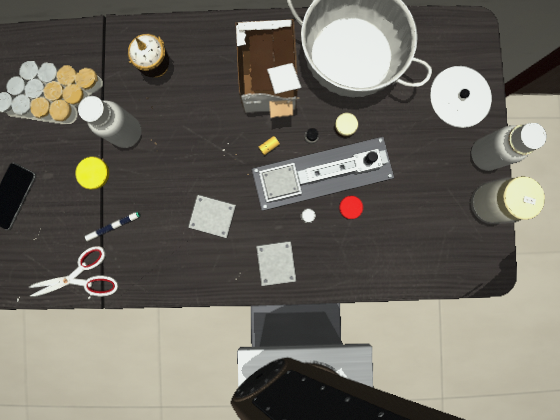

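The top view shows the jig with its plate at about (280,181) and the knob at (372,157). The two loose plates at (212,216) and (276,263) are decoys. I'll zoom in next.

```bash
python3 - <<'E'
import cv2
a=cv2.imread("pics/top0.png")[125:225,240:400];cv2.imwrite("pics/topz.png",cv2.resize(a,None,fx=5,fy=5,interpolation=cv2.INTER_CUBIC))
a=cv2.imread("pics/scene0.png")[155:260,220:350];cv2.imwrite("pics/scz.png",cv2.resize(a,None,fx=5,fy=5,interpolation=cv2.INTER_CUBIC))
E
```

```text
(no output)
```

View pics/topz.png

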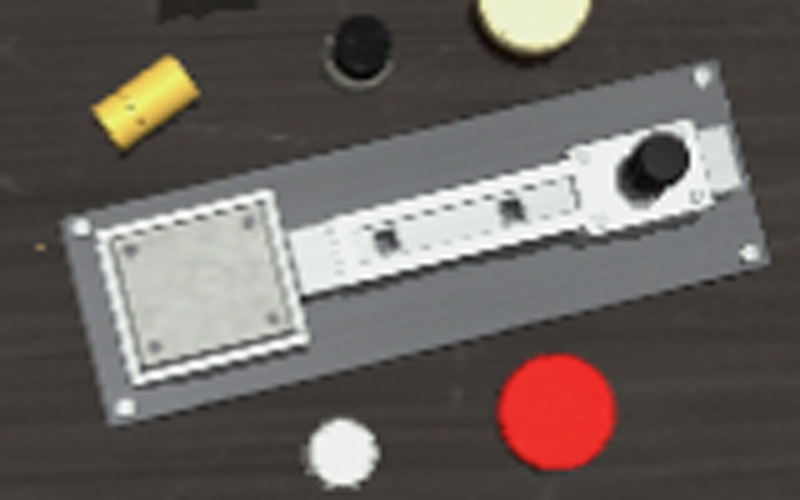

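View pics/scz.png

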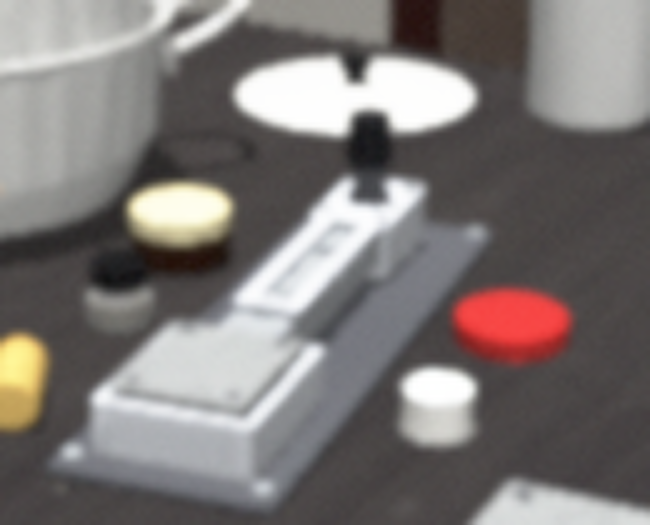

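```bash
cat > h.py <<'E'
import numpy as np,cv2
from plant import *
def K(c):
    f=210/np.tan(np.radians(c["fovy"]/2));return np.array([[f,0,c["cx"]],[0,f,c["cy"]],[0,0,1.]])
def proj(c,P):
    T=np.linalg.inv(c["pose"]);p=np.atleast_2d(P)@T[:3,:3].T+T[:3,3];p=p*[1,-1,-1]
    return cv2.projectPoints(p.reshape(-1,1,3),np.zeros(3),np.zeros(3),K(c),np.array(c["D"],float))[0].reshape(-1,2)
def ray(c,uv,z):
    q=cv2.undistortPoints(np.array(uv,float).reshape(-1,1,2),K(c),np.array(c["D"],float)).reshape(-1,2)
    d=np.c_[q[:,0],-q[:,1],-np.ones(len(q))]@c["pose"][:3,:3].T;o=c["pose"][:3,3]
    return o+d*((z-o[2])/d[:,2])[:,None]
E
python3 - <<'E'
from h import *
from scipy.optimize import least_squares
t=capture("top");s=capture("scene")
J=[[-52,163,6],[52,163,6],[52,-163,6],[-52,-163,6]]
# top left image = +y jig ; image up=+world x ; jig x = y cross z
zt=lambda p:(np.array(p)+.5)/5-.5+[240,125]
zs=lambda p:(np.array(p)+.5)/5-.5+[220,155]
top=zt([(65,215),(110,425),(768,262),(717,62)])
W=ray(t,top,.006);print(W.round(4),[np.linalg.norm(W[i]-W[(i+1)%4]) for i in range(4)])
sc=zs([(52,465),(270,508),(487,232)]);print(ray(s,sc,.006).round(4))
kt=ray(t,zt([(666,157)]),.087);ks=ray(s,zs([(370,118)]),.087);print("knob",kt,ks)
y=W[0]+W[1]-W[2]-W[3];print(W.mean(0),np.degrees(np.arctan2(y[1],y[0])))
def T(p,P):
    P=np.array(P)/1e3;yy=np.array([np.cos(p[2]),np.sin(p[2])]);xx=np.array([yy[1],-yy[0]])
    return np.c_[p[0]+P[:,:1]*xx[0]+P[:,1:2]*yy[0],p[1]+P[:,:1]*xx[1]+P[:,1:2]*yy[1],P[:,2]]
# sign: which side is corner 0
p0=[W[:,0].mean(),W[:,1].mean(),np.arctan2(y[1],y[0])]
Jx=[[52,163,6],[-52,163,6],[-52,-163,6],[52,-163,6]]
if np.abs(T(p0,Jx)-W).max()>np.abs(T(p0,J)-W).max(): Jx=J
for nm,use in(("top",(1,0)),("sc",(0,1)),("both",(1,1))):
    f=lambda p:np.r_[use[0]*(proj(t,T(p,Jx))-top).ravel(),use[1]*(proj(s,T(p,[Jx[0],Jx[1],Jx[2]]))-sc)[[0,1]].ravel()] 
    r=least_squares(f,p0,x_scale=[.01,.01,.01]);p=r.x
    print(nm,p[:2].round(4),np.degrees(p[2]).round(2),r.fun.round(2))
    print(" plate",T(p,[[0,113,37]]).round(4)," knob",T(p,[[0,-95,87]]).round(4))
pl=zt([(112,238),(260,202),(296,338),(143,370)]);print("plate",ray(t,pl,.037).round(4),ray(t,pl,.037).mean(0))
E
```

```text
[[ 0.579   0.1099  0.006 ]
 [ 0.4782  0.091   0.006 ]
 [ 0.547  -0.2249  0.006 ]
 [ 0.6446 -0.2051  0.006 ]] [np.float64(0.10259542028371789), np.float64(0.3233765584102482), np.float64(0.09952721853289458), np.float64(0.3217407536297721)]
[[ 0.573   0.116   0.006 ]
 [ 0.4754  0.096   0.006 ]
 [ 0.5462 -0.2195  0.006 ]]
knob [[ 0.58327466 -0.15852543  0.087     ]] [[ 0.5751063  -0.14325797  0.087     ]]
[ 0.56219579 -0.05730331  0.006     ] 102.03078974784073
top [ 0.5622 -0.0573] 101.95 [-1.28 -0.12 -0.15  0.23  1.12  0.78  0.33 -0.94 -0.   -0.    0.   -0.  ]
 plate [[0.5389 0.0532 0.037 ]]  knob [[ 0.5819 -0.1503  0.087 ]]
sc [ 0.5516 -0.055 ] 99.53 [-0.    0.   -0.    0.    0.    0.    0.    0.   -0.58 -0.67  0.55  0.5 ]
 plate [[0.5329 0.0565 0.037 ]]  knob [[ 0.5673 -0.1487  0.087 ]]
both [ 0.5616 -0.0569] 102.06 [-1.44  0.28 -0.23  0.61  0.98  0.9   0.11 -0.8  -1.18 -1.18  0.69 -1.07]
 plate [[0.538  0.0536 0.037 ]]  knob [[ 0.5815 -0.1499  0.087 ]]
plate [[0.5623 0.0864 0.037 ]
 [0.577  0.0178 0.037 ]
 [0.5137 0.0033 0.037 ]
 [0.501  0.0738 0.037 ]] [0.53850411 0.04532673 0.037     ]
```

```bash
cat > fit.py <<'E'
from h import *
from scipy.optimize import least_squares
import pickle
t=capture("top");s=capture("scene")
zt=lambda p:(np.array(p)+.5)/5-.5+[240,125]
zs=lambda p:(np.array(p)+.5)/5-.5+[220,155]
def T(p,P):
    P=np.array(P,float)/1e3;yy=np.array([np.cos(p[2]),np.sin(p[2])]);xx=np.array([yy[1],-yy[0]])
    return np.c_[p[0]+P[:,:1]*xx[0]+P[:,1:2]*yy[0],p[1]+P[:,:1]*xx[1]+P[:,1:2]*yy[1],P[:,2]]
pl=lambda z:[[30.5,148.5,z],[30.5,77.5,z],[-30.5,77.5,z],[-30.5,148.5,z]]
ft=lambda o:[[52,163+o,6],[-52,163+o,6],[-52,-163+o,6],[52,-163+o,6]]
mt=zt([(65,215),(110,425),(768,262),(717,62),(112,238),(260,202),(296,338),(143,370),(666,157)])
ms=zs([(52,465),(270,508),(180,322),(312,340),(248,414),(115,388)]) # foot L, foot near ; plate corners
def f(p):
    a=proj(t,T(p,ft(p[3])+pl(37)+[[0,-95,87]]))-mt
    b=proj(s,T(p,ft(p[3])[:2]+[pl(37)[i] for i in(1,2,3,0)]))-ms
    return np.r_[a.ravel(),b.ravel()]
if __name__=="__main__":
    r=least_squares(f,[.5622,-.0573,1.78,-8],loss="soft_l1",x_scale=[.01,.01,.01,5]);p=r.x
    print(p.round(4),np.degrees(p[2]),f(p).reshape(-1,2).round(2).tolist())
    print("plate",T(p,[[0,113,37]]),"knob",T(p,[[0,-95,73]]))
    for c,nm,(u0,v0,w,h) in((t,"top",(240,125,160,100)),(s,"scene",(220,155,130,105))):
        im=cv2.resize(cv2.cvtColor(c["image"],cv2.COLOR_RGB2BGR)[v0:v0+h,u0:u0+w],None,fx=5,fy=5,interpolation=cv2.INTER_CUBIC)
        th=np.linspace(0,2*np.pi,25)
        for P,col in((ft(p[3]),(0,255,0)),(pl(37),(0,0,255)),(np.c_[12*np.cos(th),-95+12*np.sin(th),87+0*th],(255,255,0)),(np.c_[12*np.cos(th),-95+12*np.sin(th),59+0*th],(255,0,255))):
            q=((proj(c,T(p,P))-[u0,v0]+.5)*5-.5).round().astype(np.int32);cv2.polylines(im,[q.reshape(-1,1,2)],True,col,1)
        cv2.imwrite(f"pics/ov_{nm}.png",im)
    S=get_state();from scipy.spatial.transform import Rotation as R
    print(R.from_euler("xyz",S["eef_rot"],degrees=True).as_matrix().round(4),S["tcp_pos"],S["gripper_width"])
E
python3 fit.py
```

```text
[ 0.5626 -0.0647  1.7833  8.0745] 102.1757025153317 [[-1.5, 0.72], [-0.2, 1.04], [0.95, 1.05], [-0.01, -0.64], [-0.19, 0.53], [0.17, 0.4], [-0.61, -1.2], [-0.1, -0.22], [-0.42, 0.29], [-0.85, -1.02], [1.12, -0.95], [0.44, -1.05], [-0.82, -0.63], [-0.18, -2.1], [-0.19, -1.52]]
plate [[0.5387956 0.0457392 0.037    ]] knob [[ 0.58266494 -0.15758192  0.073     ]]
[[-2.000e-04 -2.549e-01  9.670e-01]
 [ 5.000e-04  9.670e-01  2.549e-01]
 [-1.000e+00  6.000e-04 -1.000e-04]] [ 0.17202736 -0.65252896  0.22623774] 0.08757168472759946
```

View pics/ov_top.png

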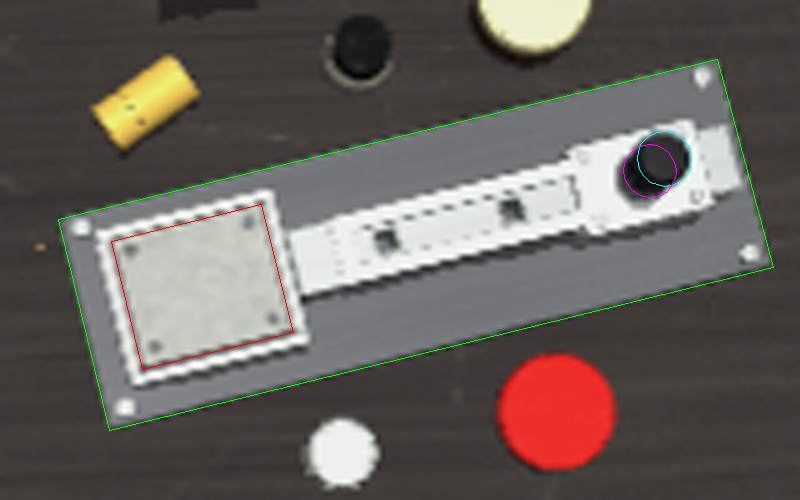

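View pics/ov_scene.png

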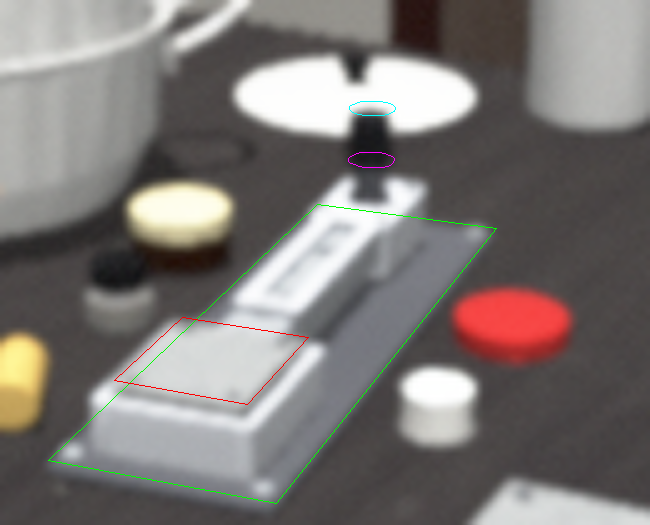

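The overlay fits in both cameras. The jig's y axis points at 102.2°, the plate is at (0.539, 0.046), and the knob is at (0.583, -0.158). I'll move above the plate with the jaws shut.

```bash
python3 -m creep '{"jaw":[1,1,1,1,1,1,1,1,1,1],"translation":[[0,0.029,0.0266],[0,0.029,0.0266],[0,0.029,0.0266],[0,0.029,0.0266],[0,0.029,0.0266],[0,0.029,0.0266],[0,0.029,0.0266],[0,0.029,0.0266],[0,0.029,0.0266],[0,0.029,0.0266]],"roll":[0,0,0,0,0,0,0,0,0,0]}' 20
```

```text
time_s: 1.3
tcp_pos: [0.3558, -0.303, 0.2268]
eef_rot: [-30.7, 90.0, -16.0]
contact_force: [0.2, -0.3, 0.2]
gripper_width: 0.0129
```

```bash
python3 -m creep '{"jaw":[1,1,1,1,1,1,1,1,1,1],"translation":[[0,0.0325,0.0296],[0,0.0325,0.0296],[0,0.0325,0.0296],[0,0.0325,0.0296],[0,0.0325,0.0296],[0,0.0325,0.0296],[0,0.0325,0.0296],[0,0.0325,0.0296],[0,0.0308,0.0292],[0,0,0]],"roll":[0,0,0,0,0,0,0,0,0,0.046]}' 20; cat > st.py <<'E'
from h import *
from scipy.spatial.transform import Rotation as R
s=get_state();M=R.from_euler("xyz",s["eef_rot"],degrees=True).as_matrix()
print(s["time_s"],s["tcp_pos"].round(4),"F",s["contact_force"].round(2),"M",s["moment"].round(2),"w",round(s["gripper_width"],4));print(M.round(3).tolist(),np.degrees(np.arctan2(M[1,1],M[0,1])))
import sys
if len(sys.argv)>1:
    print("to target, tool axes:",(M.T@(np.array([float(a) for a in sys.argv[1:4]])-s["tcp_pos"])).round(4))
E
python3 st.py .5388 .0457 .05
```

```text
time_s: 2.3
tcp_pos: [0.5405, 0.0483, 0.2261]
eef_rot: [-9.6, 90.0, 2.7]
contact_force: [-1.3, -1.2, -1.2]
gripper_width: 0.0006
2.3 [0.5405 0.0483 0.2261] F [-1.34 -1.21 -1.16] M [-0.13  0.12 -0.03] w 0.0006
[[0.0, -0.213, 0.977], [0.0, 0.977, 0.213], [-1.0, -0.0, 0.0]] 102.30593208075999
to target, tool axes: [ 0.1761 -0.0022 -0.0023]
```

```bash
python3 -m creep '{"jaw":[1,1,1,1,1,1,1,1,1,1],"translation":[[0.02,-0.0022,-0.0023],[0.03,0,0],[0.03,0,0],[0.03,0,0],[0.03,0,0],[0.02,0,0],[0.01,0,0],[0.006,0,0],[0,0,0],[0,0,0]],"roll":[0,0,0,0,0,0,0,0,0,0]}' 20; python3 st.py .5388 .0457 .037
python3 - <<'E'
from h import *
for n,(u,v,w,h) in dict(top=(240,125,160,100),scene=(220,155,130,105)).items():
    c=capture(n);cv2.imwrite(f"pics/pre_{n}.png",cv2.resize(cv2.cvtColor(c["image"],cv2.COLOR_RGB2BGR)[v:v+h,u:u+w],None,fx=5,fy=5,interpolation=cv2.INTER_CUBIC))
E
```

```text
time_s: 3.3
tcp_pos: [0.5373, 0.0422, 0.0515]
eef_rot: [5.4, 89.9, 17.6]
contact_force: [-0.1, -0.1, 0.2]
gripper_width: 0.0006
3.3 [0.5373 0.0422 0.0515] F [-0.11 -0.06  0.22] M [ 0.06 -0.04 -0.02] w 0.0006
[[0.001, -0.21, 0.978], [0.0, 0.978, 0.21], [-1.0, 0.0, 0.001]] 102.14964704904112
to target, tool axes: [0.0145 0.0031 0.0022]
```

View pics/pre_scene.png

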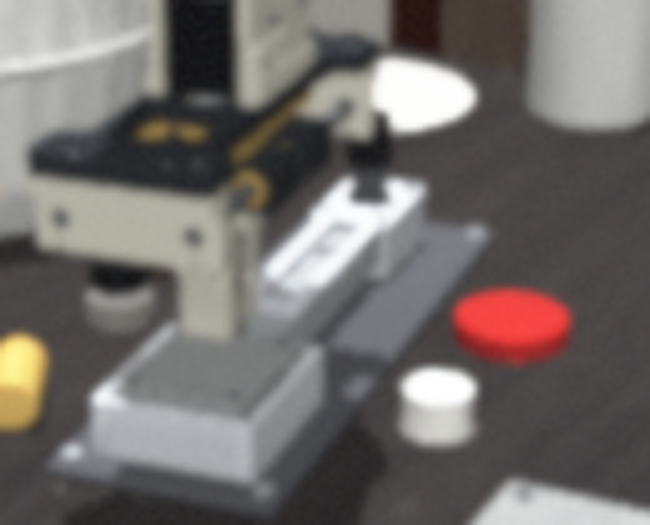

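View pics/pre_top.png

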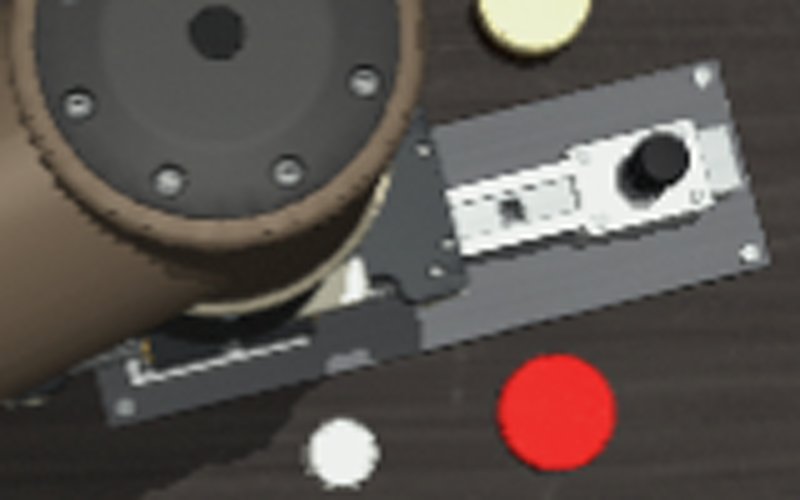

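```bash
python3 -m creep '{"jaw":[1,1,1,1,1,1,1,1,1,1],"translation":[[0,0.003,0.002],[0.006,0,0],[0.004,0,0],[0.002,0,0],[0.001,0,0],[0.001,0,0],[0.001,0,0],[0.001,0,0],[0,0,0],[0,0,0]],"roll":[0,0,0,0,0,0,0,0,0,0]}' 20; python3 st.py .5388 .0457 .032
```

```text
time_s: 4.4
tcp_pos: [0.5384, 0.0454, 0.0346]
eef_rot: [8.9, 89.9, 21.1]
contact_force: [-0.7, -0.0, -0.4]
gripper_width: 0.0006
4.4 [0.5384 0.0454 0.0346] F [-0.71 -0.   -0.35] M [ 0.05 -0.   -0.02] w 0.0006
[[0.001, -0.21, 0.978], [0.0, 0.978, 0.21], [-1.0, 0.0, 0.001]] 102.13714242247441
to target, tool axes: [0.0026 0.0002 0.0004]
```

```bash
python3 -m creep '{"jaw":[1,1,1,1,1,1,1,1,1,1],"translation":[[0.001,0,0],[0,0,0],[0.001,0,0],[0,0,0],[0.001,0,0],[0,0,0],[0,0,0],[0,0,0],[0,0,0],[0,0,0]],"roll":[0,0,0,0,0,0,0,0,0,0]}' 20; python3 st.py .5388 .0457 .032
```

```text
time_s: 5.4
tcp_pos: [0.5385, 0.0455, 0.0322]
eef_rot: [0.4, 89.9, 12.5]
contact_force: [-1.4, 0.8, 8.9]
gripper_width: 0.0005
5.4 [0.5385 0.0455 0.0322] F [-1.42  0.81  8.9 ] M [ 0.16  0.52 -0.01] w 0.0005
[[0.001, -0.211, 0.978], [0.0, 0.978, 0.211], [-1.0, 0.0, 0.001]] 102.15708248710904
to target, tool axes: [0.0002 0.0002 0.0004]
```

```bash
python3 -m creep '{"jaw":[1,1,1,1,1,1,1,1,1,1],"translation":[[0.0005,0,0],[0,0,0],[0,0,0],[0,0,0],[0,0,0],[0,0,0],[0,0,0],[0,0,0],[0,0,0],[0,0,0]],"roll":[0,0,0,0,0,0,0,0,0,0]}' 20; python3 st.py .5388 .0457 .032;python3 - <<'E'
from h import *
for n,(u,v,w,h) in dict(scene=(220,155,130,105)).items():
    c=capture(n);cv2.imwrite(f"pics/press_{n}.png",cv2.resize(cv2.cvtColor(c["image"],cv2.COLOR_RGB2BGR)[v:v+h,u:u+w],None,fx=5,fy=5,interpolation=cv2.INTER_CUBIC))
E
```

```text
time_s: 6.4
tcp_pos: [0.5385, 0.0455, 0.0322]
eef_rot: [-1.3, 89.9, 10.8]
contact_force: [-2.5, 0.5, 14.7]
gripper_width: 0.0002
6.4 [0.5385 0.0455 0.0322] F [-2.49  0.51 14.75] M [ 0.17  1.21 -0.01] w 0.0002
[[0.001, -0.211, 0.978], [0.0, 0.978, 0.211], [-1.0, -0.0, 0.001]] 102.1651055315872
to target, tool axes: [0.0002 0.0002 0.0003]
```

View pics/press_scene.png

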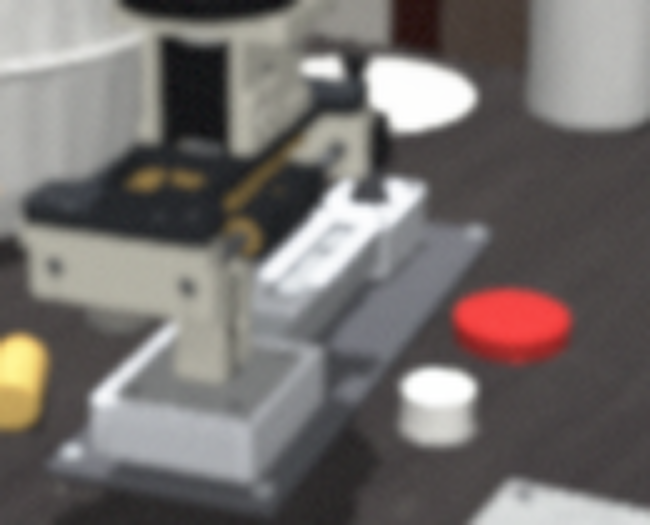

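The plate has hit a hard stop at z = 0.0322, since the force rose with no further motion. I'll lift and move to the knob.

```bash
python3 -m creep '{"jaw":[1,1,-1,-1,-1,-1,-1,-1,-1,-1],"translation":[[-0.01,0,0],[-0.03,0,0],[-0.04,0,0],[-0.03,-0.02,0],[0,-0.04,0],[0,-0.04,0],[0,-0.04,0],[0,-0.04,0],[0,-0.028,0],[0,0,0]],"roll":[0,0,0,0,0,0,0,0,0,0]}' 20; python3 st.py .5827 -.1576 .056;python3 - <<'E'
from h import *
for n,(u,v,w,h) in dict(scene=(220,155,130,105),top=(240,125,160,100)).items():
    c=capture(n);cv2.imwrite(f"pics/fl_{n}.png",cv2.resize(cv2.cvtColor(c["image"],cv2.COLOR_RGB2BGR)[v:v+h,u:u+w],None,fx=5,fy=5,interpolation=cv2.INTER_CUBIC))
E
```

```text
time_s: 7.45
tcp_pos: [0.5815, -0.1611, 0.1405]
eef_rot: [178.7, 89.9, -169.4]
contact_force: [-0.3, 0.6, -0.4]
gripper_width: 0.0591
7.45 [ 0.5815 -0.1611  0.1405] F [-0.27  0.63 -0.36] M [ 0.08  0.07 -0.02] w 0.0591
[[-0.001, -0.207, 0.978], [-0.0, 0.978, 0.207], [-1.0, 0.0, -0.001]] 101.9364526400663
to target, tool axes: [0.0845 0.0032 0.002 ]
```

View pics/fl_scene.png

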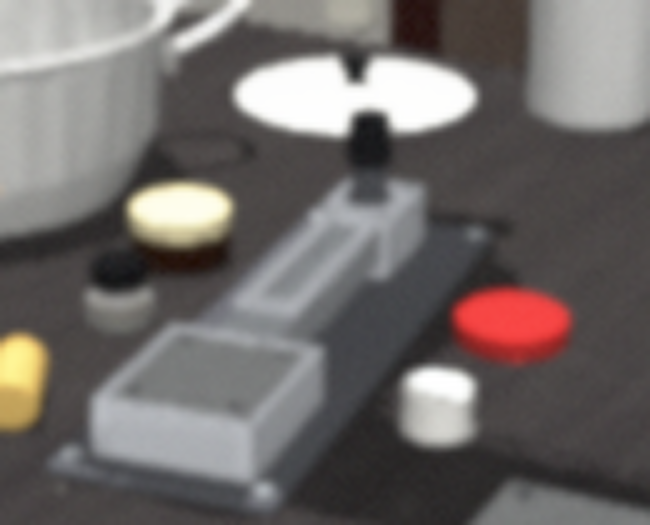

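View pics/fl_top.png

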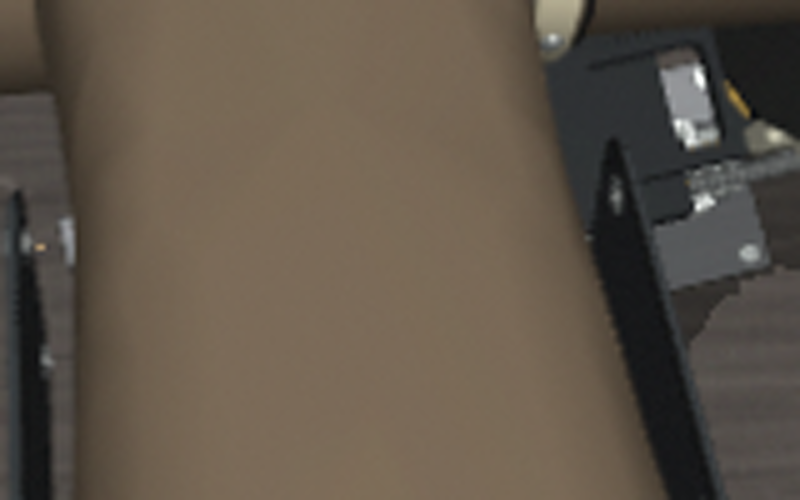

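The scene picture shows the plate flush and level in its frame. I'll descend most of the way round the knob and settle there.

```bash
python3 -m creep '{"jaw":[-1,-1,-1,-1,-1,-1,-1,-1,-1,-1],"translation":[[0,0,0],[0,0,0],[0.01,0,0],[0.02,0,0],[0.01,0,0],[0,0,0],[0,0,0],[0,0,0],[0,0,0],[0,0,0]],"roll":[0,0,0,0,0,0,0,0,0,0]}' 20; python3 st.py .5827 -.1576 .056; python3 - <<'E'
from h import *
c=capture("scene");u,v,w,h=220,80,160,120
cv2.imwrite("pics/kn.png",cv2.resize(cv2.cvtColor(c["image"],cv2.COLOR_RGB2BGR)[v:v+h,u:u+w],None,fx=5,fy=5,interpolation=cv2.INTER_CUBIC))
print((proj(c,get_state()["tcp_pos"])-[u,v])*5)
E
```

```text
time_s: 8.55
tcp_pos: [0.582, -0.1581, 0.1017]
eef_rot: [-10.4, 89.9, 1.7]
contact_force: [1.1, 0.5, 1.0]
gripper_width: 0.0876
8.55 [ 0.582  -0.1581  0.1017] F [1.08 0.48 1.01] M [ 0.03 -0.02 -0.06] w 0.0876
[[0.001, -0.21, 0.978], [0.0, 0.978, 0.21], [-1.0, -0.0, 0.001]] 102.13571417542651
to target, tool axes: [0.0457 0.0003 0.0008]
[[372.13449269 453.86040101]]
```

View pics/kn.png

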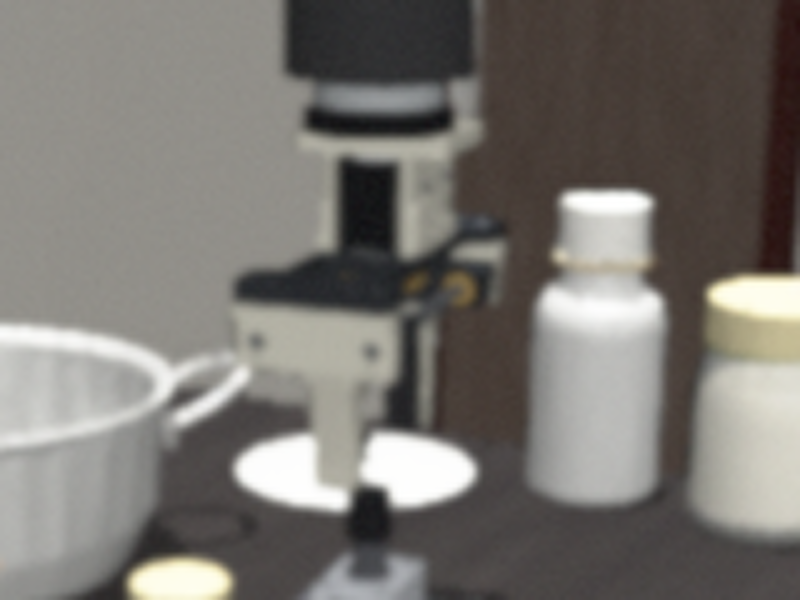

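```bash
python3 -m creep '{"jaw":[-1,-1,-1,-1,-1,-1,-1,-1,-1,-1],"translation":[[0.01,0,0.0005],[0.015,0,0],[0.01,0,0],[0.006,0,0],[0.003,0,0],[0,0,0],[0,0,0],[0,0,0],[0,0,0],[0,0,0]],"roll":[0,0,0,0,0,0,0,0,0,0]}' 25; python3 st.py .5827 -.1576 .056
python3 -m creep '{"jaw":[0,0.1,0.2,0.3,0.4,0.5,1,1,1,1],"translation":[[0,0,0],[0,0,0],[0,0,0],[0,0,0],[0,0,0],[0,0,0],[0,0,0],[0,0,0],[0,0,0],[0,0,0]],"roll":[0,0,0,0,0,0,0,0,0,0]}' 25; python3 st.py .5827 -.1576 .056
```

```text
time_s: 9.6
tcp_pos: [0.5823, -0.158, 0.0574]
eef_rot: [-9.5, 90.0, 2.6]
contact_force: [-0.6, 0.2, -0.3]
gripper_width: 0.0879
9.6 [ 0.5823 -0.158   0.0574] F [-0.58  0.16 -0.29] M [-0.03  0.01 -0.02] w 0.0879
[[0.001, -0.21, 0.978], [0.0, 0.978, 0.21], [-1.0, -0.0, 0.001]] 102.13370325188355
to target, tool axes: [0.0014 0.0003 0.0005]
time_s: 10.6
tcp_pos: [0.5822, -0.158, 0.0571]
eef_rot: [-54.8, 90.0, -42.6]
contact_force: [0.3, 0.3, 0.6]
gripper_width: 0.0231
10.6 [ 0.5822 -0.158   0.0571] F [0.32 0.26 0.62] M [-0.06 -0.06  0.04] w 0.0231
[[0.0, -0.21, 0.978], [-0.0, 0.978, 0.21], [-1.0, -0.0, 0.0]] 102.13326147458051
to target, tool axes: [0.0011 0.0003 0.0006]
```

The knob is gripped at 23 mm with almost no side force. I'll lift the plunger 17 mm.

```bash
python3 -m creep '{"jaw":[1,1,1,1,1,1,1,1,1,1],"translation":[[-0.002,0,0],[-0.003,0,0],[-0.004,0,0],[-0.004,0,0],[-0.004,0,0],[0,0,0],[0,0,0],[0,0,0],[0,0,0],[0,0,0]],"roll":[0,0,0,0,0,0,0,0,0,0]}' 35; python3 st.py .5822 -.158 .0571; python3 - <<'E'
from h import *
c=capture("scene");u,v,w,h=220,140,160,120
cv2.imwrite("pics/lift.png",cv2.resize(cv2.cvtColor(c["image"],cv2.COLOR_RGB2BGR)[v:v+h,u:u+w],None,fx=5,fy=5,interpolation=cv2.INTER_CUBIC))
E
```

```text
time_s: 11.6
tcp_pos: [0.5821, -0.1579, 0.0739]
eef_rot: [162.5, 90.0, 174.6]
contact_force: [2.3, -0.5, -7.4]
gripper_width: 0.0231
11.6 [ 0.5821 -0.1579  0.0739] F [ 2.26 -0.49 -7.36] M [-0.31 -0.76 -0.03] w 0.0231
[[-0.0, -0.21, 0.978], [0.0, 0.978, 0.21], [-1.0, 0.0, -0.0]] 102.13596950413047
to target, tool axes: [ 0.0168 -0.0001  0.0001]
```

View pics/lift.png

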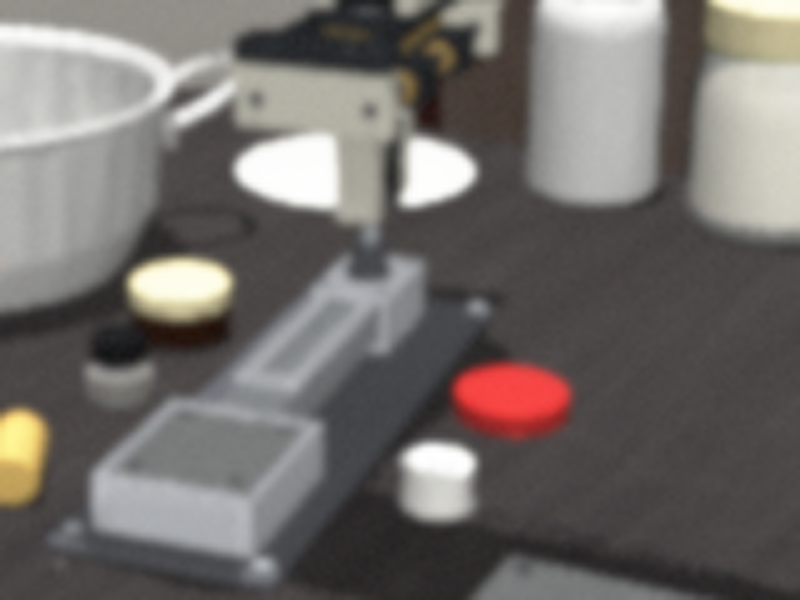

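The plunger is lifted: the spindle shows under the knob and the spring force reads about 7 N. I'll slide it 60 mm.

```bash
python3 -m creep '{"jaw":[1,1,1,1,1,1,1,1,1,1],"translation":[[0,0.004,0],[0,0.008,0],[0,0.01,0],[0,0.01,0],[0,0.01,0],[0,0.008,0],[0,0.006,0],[0,0.004,0],[0,0,0],[0,0,0]],"roll":[0,0,0,0,0,0,0,0,0,0]}' 35; python3 st.py .5822 -.158 .0571;  python3 - <<'E'
from h import *
for n,(u,v,w,h) in dict(scene=(220,140,160,120),top=(240,125,160,100)).items():
    c=capture(n);cv2.imwrite(f"pics/sl_{n}.png",cv2.resize(cv2.cvtColor(c["image"],cv2.COLOR_RGB2BGR)[v:v+h,u:u+w],None,fx=5,fy=5,interpolation=cv2.INTER_CUBIC))
E
python3 st.py .5822 -.158 .0571
```

```text
time_s: 12.65
tcp_pos: [0.5694, -0.099, 0.0739]
eef_rot: [114.3, 90.0, 126.4]
contact_force: [0.3, 2.3, -7.4]
gripper_width: 0.0228
12.65 [ 0.5694 -0.099   0.0739] F [ 0.28  2.33 -7.4 ] M [ 0.66 -0.23 -0.02] w 0.0228
[[-0.0, -0.21, 0.978], [0.0, 0.978, 0.21], [-1.0, 0.0, -0.0]] 102.13510806893021
to target, tool axes: [ 0.0168 -0.0604  0.0001]
12.75 [ 0.5694 -0.0993  0.0739] F [ 0.9   0.22 -7.01] M [ 0.6  -0.24  0.04] w 0.0227
[[-0.0, -0.21, 0.978], [0.0, 0.978, 0.21], [-1.0, 0.0, -0.0]] 102.12222411377965
to target, tool axes: [ 0.0168 -0.0601  0.0001]
```

View pics/sl_scene.png

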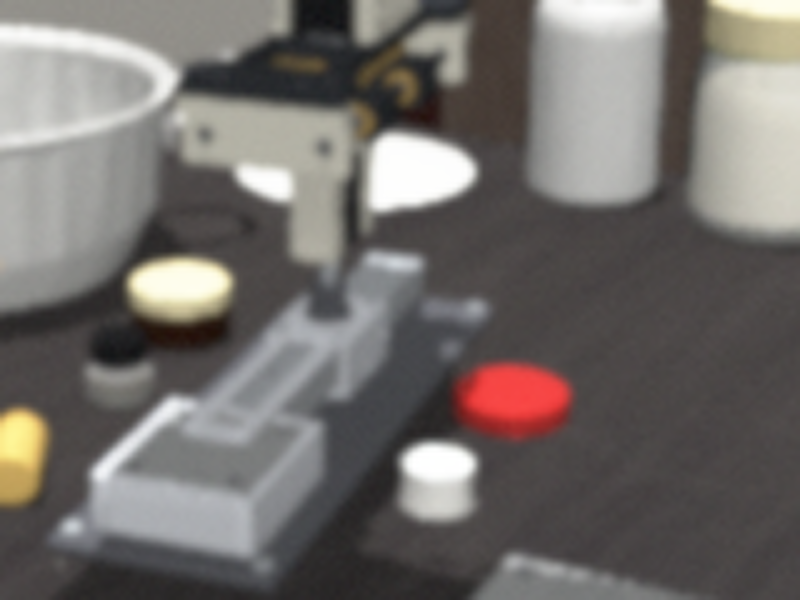

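The section moved 60.1 mm and the tongue now reaches over the plate. I'll let the pin down.

```bash
python3 -m creep '{"jaw":[1,1,1,1,1,1,1,1,1,1],"translation":[[0.002,0,0],[0.002,0,0],[0.002,0,0],[0.002,0,0],[0.002,0,0],[0.002,0,0],[0,0,0],[0,0,0],[0,0,0],[0,0,0]],"roll":[0,0,0,0,0,0,0,0,0,0]}' 35; python3 st.py .5696 -.0994 .0571
```

```text
time_s: 13.75
tcp_pos: [0.5695, -0.0994, 0.0622]
eef_rot: [-94.0, 90.0, -81.9]
contact_force: [-0.3, -0.2, -5.2]
gripper_width: 0.023
13.75 [ 0.5695 -0.0994  0.0622] F [-0.34 -0.19 -5.16] M [-0.08  0.13  0.03] w 0.023
[[0.0, -0.21, 0.978], [-0.0, 0.978, 0.21], [-1.0, -0.0, -0.0]] 102.13358298114322
to target, tool axes: [ 0.0051 -0.      0.0001]
```

```bash
python3 -m creep '{"jaw":[1,1,1,1,1,1,1,1,1,1],"translation":[[0.002,0,0],[0.002,0,0],[0.0015,0,0],[0,0,0],[0,0,0],[0,0,0],[0,0,0],[0,0,0],[0,0,0],[0,0,0]],"roll":[0,0,0,0,0,0,0,0,0,0]}' 35; python3 st.py .5696 -.0994 .0571
```

```text
time_s: 14.75
tcp_pos: [0.5697, -0.0995, 0.057]
eef_rot: [-47.5, 90.0, -35.4]
contact_force: [-3.4, -0.0, 5.8]
gripper_width: 0.0233
14.75 [ 0.5697 -0.0995  0.057 ] F [-3.42 -0.01  5.77] M [-0.41  1.27 -0.02] w 0.0233
[[0.0, -0.21, 0.978], [-0.0, 0.978, 0.21], [-1.0, -0.0, 0.0]] 102.1430753785627
to target, tool axes: [-0.0001  0.0001 -0.0001]
```

```bash
python3 -m creep '{"jaw":[1,1,1,1,1,1,1,1,1,1],"translation":[[0.0003,0,0],[0,0,0],[0,0,0],[0,0,0],[0,0,0],[0,0,0],[0,0,0],[0,0,0],[0,0,0],[0,0,0]],"roll":[0,0,0,0,0,0,0,0,0,0]}' 35; python3 st.py .5696 -.0994 .0571; python3 - <<'E'
from h import *
c=capture("scene");u,v,w,h=220,140,160,120
cv2.imwrite("pics/end.png",cv2.resize(cv2.cvtColor(c["image"],cv2.COLOR_RGB2BGR)[v:v+h,u:u+w],None,fx=5,fy=5,interpolation=cv2.INTER_CUBIC))
E
```

```text
time_s: 15.75
tcp_pos: [0.5697, -0.0995, 0.057]
eef_rot: [-37.8, 90.0, -25.7]
contact_force: [-4.3, -1.0, 7.3]
gripper_width: 0.0229
15.75 [ 0.5697 -0.0995  0.057 ] F [-4.26 -1.03  7.26] M [-0.25  1.61  0.06] w 0.0229
[[0.001, -0.21, 0.978], [-0.0, 0.978, 0.21], [-1.0, -0.0, 0.0]] 102.14810816319283
to target, tool axes: [-0.0001  0.0001 -0.0001]
```

View pics/end.png

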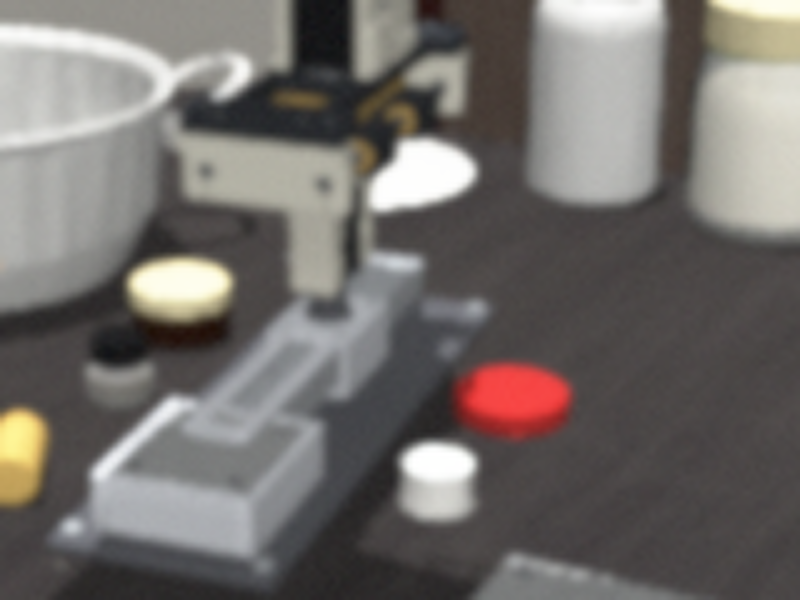

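The picture shows the section one hole along with its tongue over the flush plate, the knob down and held, and the bystanders in place. I'll hand it in.

```bash
python3 - <<'E'
from plant import *
print(close_job())
E
```

```text
the job is handed in; nothing more can be done
None
```

The jig is closed up, and I handed the job in at about 15.8 s with the gripper still holding the plunger knob. `close_job()` gives no verdict.

- **Plate:** I pressed the cover plate to a hard stop with the fingertips at 32.2 mm. The force rose from 9 to 15 N with no further motion, and the picture taken afterwards shows it flush and level.
- **Section:** I lifted the plunger 17 mm, slid the section 60.1 mm, and let the pin down. The tongue now reaches over the plate.
- **Pin:** The fingertips are back at 57.0 mm, against 57.1 mm when I first gripped the knob. They meet a hard stop there, with about 7 N of downward push.
- **Grip:** The fingers still hold the knob, with the opening reading about 23 mm and the grip set to 35 N.
- **Bystanders:** The ones visible in the last picture look unmoved. I judged this by eye and did not measure it.

Three readings did not match at first:
- **Foot plate:** Its centre came out about 8 mm from the jig's origin along the rail, so I located the jig by the plate and knob instead.
- **Plate contact:** I felt no force on the plate until below 34.6 mm, although its top should have started at 37 mm. That one reading stays unexplained.
- **Side force:** About 4 N of sideways force remained on the tool at the end.

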